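# Staple the packing list and ease the stapler arm back up

## Robot

A 7-joint arm with a two-finger parallel gripper is mounted at the origin on the work surface. World frame = base frame: x ahead of the robot, y to its left, z up, the work surface at z = 0. Lengths are in m, angles in rad, forces in N, time in s.
With the tool pointing down it reaches from about 0.375 to 0.925 m from the base axis. Payload 3.1 kg.
Tool frame: the origin (TCP) lies on the centre line of the jaws, within the pads' length; the fingertips stand 11 mm ahead of it and the grasp point (between the pads) lies 8 mm behind it; z points along the fingers, y is the line along which they close (so a half turn about z gives the same grasp; the last joint's range is limited). The gripper opens to 85 mm and grips with 20 to 120 N. Pads are 22 mm wide; open, the fingers measure 114 mm over their backs; the gripper's body (76 mm by 85 mm) begins 54 mm behind the grasp point. The pads swing forward as they close: fully open they stand 13 mm farther back than shut.
Start: joints at [1.199, 0.383, 0.044, 1.598, -0.018, 1.161, -0.05], TCP at [0.176, -0.626, 0.242] pointing down, gripper open.
Joint ranges: [-2.61, 2.61], [-0.41, 2.15], [-1.48, 1.57], [0, 2.5], [-1.57, 4.71], [0.05, 1.97], [-2.85, 2.85]. Speed limits (rad/s): [2.79, 2.79, 3.14, 3.14, 3.14, 3.14, 3.14].

## Interface

Orientations are given as a 3x3 rotation matrix whose columns are the frame's x, y, z axes.
In Python, from workcell import get_state, camera, get_calibration, hand_in, boxes_of, cut_out, place_of gives the robot as it stands.
- The arm moves only by the shell command python3 -m jog 'ROWS' [OPENING]. ROWS is JSON, a list of rows, each a list of 6 numbers: the shift along the tool's x, y, z in m, then the turn, a rotation vector about the tool's x, y, z in degrees. A call has exactly 8 rows; each row shifts and turns the commanded pose from where the row before left it, along the tool's axes as they then stand; what a row does not reach is not made up. A row lasts 1/8 s, in which the tool goes at most 62.5 mm and 10.7 degrees, less where a joint would pass 70% of its speed; a pose out of reach is approached as far as the arm can. A call with a gripper value outside its range is refused whole. OPENING is the closure, from 0 (fully open) to 1 (shut), set as the call begins (- or left out, the last holds). The fingers move at their own pace and stop on an object; the grip force is fixed at half the most. Time passes only in rows, so rows that do not move let the fingers close, or fill a call up. It gives the time, the measured TCP pose, the force, the opening and the grip force at its end, in the units of the state.
- get_state(): the state, without advancing time (a new reading comes with each control period).
- camera(name): name is "scene" or "top" or "wrist"; returns the picture (384x512x3 uint8, red, green, blue); there is no depth.
- get_calibration(name): a dict with "fx", "fy", "cx", "cy" (pixels), "eye" and "orientation" of the camera in the world; the wrist camera has in their place "tool_from_camera" (4x4, takes a point from camera to tool coordinates, whose origin is the TCP and whose axes are the flange's). Camera axes: x right, y up, looking along -z (the intrinsics and any distortion apply to the point x, -y, -z); pixel columns grow to the right and rows downward; lengths in m; the calibration is good to about 2 mm. A picture is of the moment at which its call begins: read the wrist's pose just before it. get_calibration takes no time and is no camera call.
- hand_in(): hands the job in; it is judged then, once.
Trained networks look in the newest picture that a camera, given by its name, has taken for a name from the list of things; names that differ only in an ending like _2 or _b are one class to them, and where a whole thing is asked for, a point or a joint stands for the part that bears it (a point fixed in the world has none). Each returns a list of dicts, best first, with "score" (0 to 1); they miss things now and then, are a little off and sometimes report something else, mostly with a low value. They report only what shows in the picture. A call takes as long as a camera call.
- boxes_of(camera, thing): "at" ([x, y, z] in m, in world coordinates, good to about 4 mm: the middle of the surface that is visible of it).
- cut_out(camera, thing): "mask" (384x512 bool, what is visible of it).
- place_of(camera, thing): "at" ([x, y, z] in m, in world coordinates, good to about 4 mm: a listed point, or the origin of a listed thing).
The state is a dict: "clock": time; "joint_positions": joint angles; "qd": joint speeds; "joint_torque": joint torques, N m; "position": TCP position; "ee_rot": TCP orientation; "force": force on the tool from outside, world axes, zero at the start; "wrist_torque": the same for the moment, N m; "grip_width": finger opening in m; "gripper_force": force on a finger pad.
Only numpy, scipy, OpenCV 4.12 (cv2) and the standard library are available. Lean on these libraries where they do the work, as an engineer would, in place of code of your own. Each camera call takes 0.05 s, during which the arm holds its last target. There are 200 camera calls.

## Task

The packing list for the next carton is already in the mouth of the red heavy-duty stapler. Press the red arm all the way down until it stops, then stay on it and let it rise slowly all the way back up, never letting it snap up, and move clear. Leave the blue stapler and the green glass tumbler alone.

Things in the scene. Friction and masses are not known exactly. Their poses are not given: they have to be found in the camera images.
- red_pad (a point): top centre of the black rubber press pad (47 x 42 mm) at the front of the red arm of a grey stapler fixed to the table, paper in its mouth; 181 mm above the table when up. x axis: level, from pad to hinge (187 mm behind, 86 mm lower). Pressed home it goes 59 mm down and 17 mm forward (-x). A spring resists with 2 N at first, 9 N at the bottom, then a hard stop; let go, the arm flies up
- red_arm (a joint): angle of the red stapler arm: 0 fully up (rest), growing as it is pressed, 0.30 rad fully down at the hard stop; its spring always drives it back to 0
- blue_pad (a point): the same point on the blue arm of a second stapler of the same make and size, with an empty mouth; to be left alone
- glass_mid (a point): centre, half-way up, of a green glass tumbler, 66 mm across and 100 mm tall, standing upright and loose on the table between the staplers; to be left alone

How it is judged:
By the outcome, as a careful person would: the job done as asked, in the order asked, and still so for the second after the job is handed in, with the robot touching nothing.
It also fails if it takes over 35 s, if anything falls off the work surface, if the arm or the gripper's body presses on something with over 40 N, if the wrist force passes 120 N, or if a joint passes its speed limit or range.

## Working session

There is one attempt and no reset: what is moved stays moved. The work goes in short steps, Python scripts to look and compute and a shell command to move; the robot and the scene stay as the last step left them, time stands still between calls to the robot, and variables do not carry over. Pictures are saved under pics/ and viewed, at most 10 in all, crops included, and the job is handed in when it is done.

```bash
mkdir -p pics
python3 - <<'E'
from workcell import *
import cv2,numpy as np
s=get_state();print(s['clock'],s['position'],np.round(s['ee_rot'],3).tolist(),s['grip_width'],s['force'])
a=camera("scene");b=camera("top")
cv2.imwrite('pics/a.png',np.hstack([a,b])[:,:,::-1][:, :])
cv2.imwrite('pics/a.png',cv2.resize(np.vstack([a,b])[:,:,::-1],(400,600)))
cv2.imwrite('pics/top.png',b[:,:,::-1]);cv2.imwrite('pics/scene.png',a[:,:,::-1])
for c in("scene","top"):
  for t in("red_pad","blue_pad","glass_mid"):
    print(c,t,[(round(d['score'],2),np.round(d['at'],3).tolist()) for d in place_of(c,t)[:3]])
  m=cut_out(c,"red_arm")
  if m:
    ys,xs=np.nonzero(m[0]['mask']);print(c,m[0]['score'],xs.min(),xs.max(),ys.min(),ys.max())
  print([(round(d['score'],2),np.round(d['at'],3).tolist()) for d in boxes_of(c,"red_arm")[:3]])
E
```

```text
0.0 [ 0.1755007  -0.62490308  0.24088091] [[0.963, 0.271, -0.001], [0.271, -0.963, 0.002], [-0.0, -0.003, -1.0]] 0.08552465489278338 [ 0.27845847 -0.07742962  0.76025254]
scene red_pad [(0.95, [0.566, -0.251, 0.182])]
scene blue_pad [(0.7, [0.559, 0.251, 0.185]), (0.67, [0.675, -0.014, 0.049])]
scene glass_mid [(0.61, [0.676, -0.013, 0.049])]
scene 0.91 138 165 119 227
[(0.96, [0.642, -0.227, 0.142])]
top red_pad [(0.61, [0.57, -0.248, 0.181])]
top blue_pad [(0.76, [0.561, 0.248, 0.18])]
top glass_mid [(0.75, [0.677, -0.012, 0.05])]
top 0.82 317 363 151 230
[(0.56, [0.63, -0.231, 0.145])]
```

View pics/scene.png

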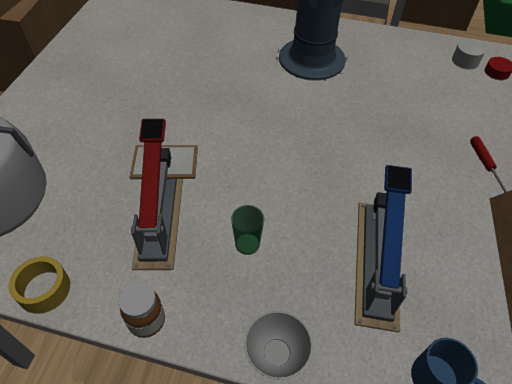

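View pics/top.png

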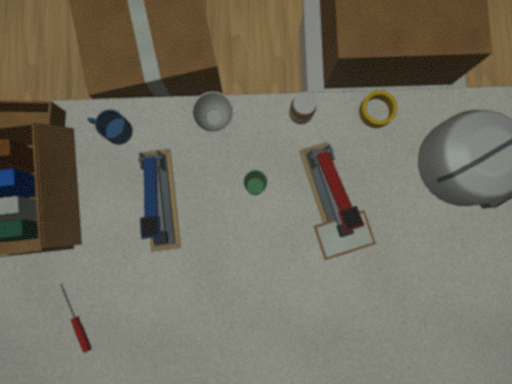

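The scene view shows the red stapler's pad at (152,130) and the blue one's at (398,178), with the glass between them at (247,230). In the top view the red pad is at (350,217) and the hinge at (320,150). Both cameras put red_pad at about (0.568, -0.250, 0.181), which matches its given height. The stapler's yaw is about 17°, close to the tool's current yaw.

```bash
python3 -m jog '[[0.03,-0.016,0,0,0,0],[0.05,-0.027,0,0,0,0],[0.05,-0.027,0,0,0,0],[0.05,-0.027,0,0,0,0],[0.05,-0.027,0,0,0,0],[0.05,-0.027,0,0,0,0],[0.05,-0.027,0,0,0,0],[0.03,-0.016,0,0,0,0]]' 1
python3 - <<'E'
from workcell import *
import cv2,numpy as np
s=get_state();R=np.array(s['ee_rot']);p=np.array(s['position']);print(p,R.round(3).tolist(),s['force'])
def ray(c,uv,z):
  k=get_calibration(c);d=np.array(k['orientation'])@np.array([(uv[0]-k['cx'])/k['fx'],-(uv[1]-k['cy'])/k['fy'],-1]);e=np.array(k['eye']);return e+d*(z-e[2])/d[2]
print([k for k in get_calibration("top")])
# arm axis from the top mask, pixels -> plane at mid height
P=[]
for c in("scene","top","wrist"):
  camera(c)
  r=place_of(c,"red_pad");print(c,[(round(d['score'],2),np.round(d['at'],3).tolist()) for d in r[:2]])
  if r:P.append(r[0]['at'])
  if c=="top":
    m=cut_out(c,"red_arm")
    if m:
      ys,xs=np.nonzero(m[0]['mask']);(x,y,),(w,h),a=cv2.minAreaRect(np.c_[xs,ys].astype(np.float32))
      b=cv2.boxPoints(((x,y),(w,h),a));b=b[np.argsort(b[:,1])]
      q=ray(c,b[:2].mean(0),.105);t=ray(c,b[2:].mean(0),.177);print(b.tolist(),q,t,np.degrees(np.arctan2(*(q-t)[1::-1])))
cv2.imwrite('pics/w.png',camera("wrist")[:,:,::-1])
E
```

```text
clock: 1.6
position: [0.4728, -0.3381, 0.2427]
ee_rot: [[0.961, 0.275, 0.002], [0.275, -0.961, 0.001], [0.002, -0.0, -1.0]]
force: [0.2, 1.0, -0.0]
grip_width: -0.0003
gripper_force: 0.0
[ 0.47278626 -0.33811087  0.2427069 ] [[0.961, 0.275, 0.002], [0.275, -0.961, 0.001], [0.002, -0.0, -1.0]] [ 0.15102283  0.96725869 -0.01743989]
['fx', 'fy', 'cx', 'cy', 'eye', 'orientation']
scene [(0.56, [0.566, -0.251, 0.182])]
top [(0.82, [0.57, -0.252, 0.179])]
[[335.0411376953125, 147.10958862304688], [316.4110107421875, 154.09588623046875], [364.0548095703125, 224.47946166992188], [345.4246826171875, 231.46575927734375]] [ 0.75099941 -0.20637102  0.105     ] [ 0.5413603  -0.25598793  0.177     ] 13.315614759834867
wrist [(0.56, [0.566, -0.246, 0.181])]
```

View pics/w.png

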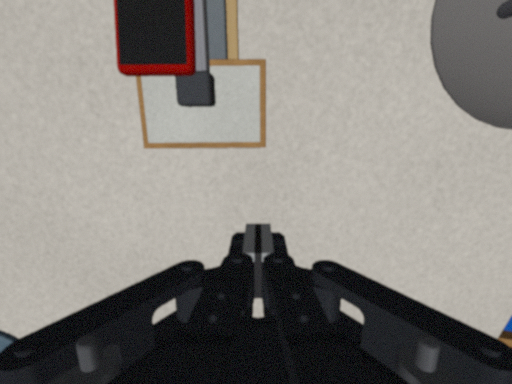

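The wrist view shows the black pad at about (155,25), with its edges parallel to the tool axes, so the yaw is right. Next I go above the pad and stop about 15 mm over it.

```bash
python3 -m jog '[[0.02,-0.010,0,0,0,0],[0.025,-0.013,0,0,0,0],[0.025,-0.013,0,0,0,0],[0.025,-0.013,0,0,0,0],[0.020,-0.010,0.01,0,0,0],[0,0,0.015,0,0,0],[0,0,0.01,0,0,0],[0,0,0,0,0,0]]'
python3 - <<'E'
from workcell import *
import cv2,numpy as np
s=get_state();print(s['position'],s['force'])
for c in("scene","top","wrist"):
  im=camera(c);cv2.imwrite(f'pics/{c}2.png',im[:,:,::-1])
  r=place_of(c,"red_pad");print(c,[(round(d['score'],2),np.round(d['at'],3).tolist()) for d in r[:2]])
a=cv2.imread('pics/scene2.png')[80:240,80:240];b=cv2.imread('pics/wrist2.png')
cv2.imwrite('pics/c2.png',np.hstack([cv2.resize(a,(384,384)),b[:,60:444]]))
E
```

```text
clock: 3.0
position: [0.5622, -0.2555, 0.2055]
ee_rot: [[0.964, 0.267, -0.004], [0.267, -0.964, 0.0], [-0.004, -0.001, -1.0]]
force: [-0.0, 0.6, 0.5]
grip_width: 0.0001
gripper_force: 0.0
[ 0.56220037 -0.25552758  0.20545607] [-0.02835574  0.58650574  0.46014384]
scene [(0.59, [0.566, -0.252, 0.182])]
top [(0.76, [0.57, -0.251, 0.179])]
wrist [(0.68, [0.569, -0.246, 0.183])]
```

View pics/c2.png

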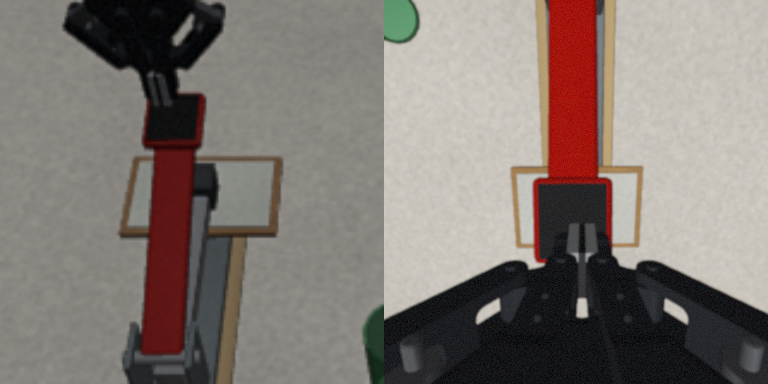

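The wrist view shows the tip at about (582,230), over the front part of the pad (centre about (573,220)). It needs roughly 7 mm along tool +x and 5 mm along -y. I make that correction, then descend to contact.

```bash
python3 -m jog '[[0.004,-0.003,0,0,0,0],[0.004,-0.002,0,0,0,0],[0,0,0.004,0,0,0],[0,0,0.004,0,0,0],[0,0,0.003,0,0,0],[0,0,0.002,0,0,0],[0,0,0.002,0,0,0],[0,0,0,0,0,0]]'
```

```text
clock: 4.3
position: [0.5711, -0.2469, 0.1924]
ee_rot: [[0.963, 0.27, 0.0], [0.27, -0.963, -0.0], [0.0, 0.0, -1.0]]
force: [-0.9, -0.1, -0.2]
grip_width: 0.0003
gripper_force: 0.0
```

```bash
python3 -m jog '[[-0.0005,0,0.003,0,0,0],[-0.002,0,0.005,0,0,0],[-0.002,0,0.005,0,0,0],[-0.002,0,0.005,0,0,0],[-0.0018,0,0.005,0,0,0],[-0.0017,0,0.005,0,0,0],[-0.0015,0,0.005,0,0,0],[0,0,0,0,0,0]]'
python3 - <<'E'
from workcell import *
import cv2,numpy as np
s=get_state();print(s['position'],s['force'])
a=camera("scene")[80:240,80:240];b=camera("wrist")[:,60:444]
cv2.imwrite('pics/c3.png',np.hstack([cv2.resize(a,(384,384)),b])[:,:,::-1])
E
```

```text
clock: 5.3
position: [0.5602, -0.2501, 0.1594]
ee_rot: [[0.963, 0.27, 0.001], [0.27, -0.963, -0.0], [0.001, 0.001, -1.0]]
force: [-1.4, 0.6, 6.7]
grip_width: -0.0001
gripper_force: 3.2
[ 0.56024308 -0.25009006  0.15943719] [-1.36463831  0.59727342  6.74111805]
```

View pics/c3.png

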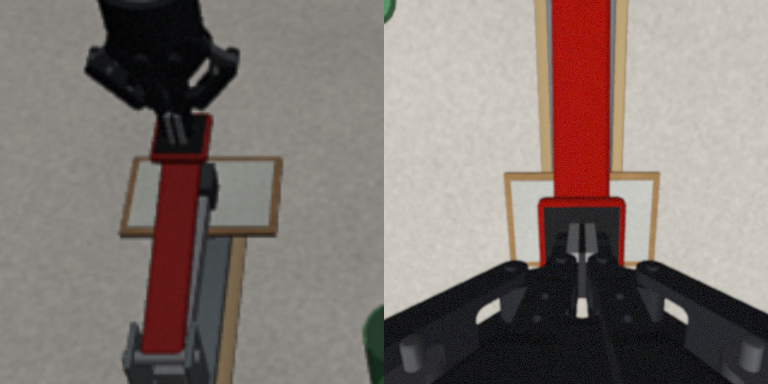

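The tip is centred on the pad and the arm is following it down, about 33 mm so far. I keep pressing, slower near the stop.

```bash
python3 -m jog '[[-0.0012,0,0.005,0,0,0],[-0.0011,0,0.005,0,0,0],[-0.001,0,0.005,0,0,0],[-0.0008,0,0.004,0,0,0],[-0.0005,0,0.003,0,0,0],[-0.0003,0,0.002,0,0,0],[0,0,0,0,0,0],[0,0,0,0,0,0]]'
python3 -m jog '[[-0.0002,0,0.001,0,0,0],[-0.0002,0,0.001,0,0,0],[0,0,0.001,0,0,0],[0,0,0.001,0,0,0],[0,0,0,0,0,0],[0,0,0,0,0,0],[0,0,0,0,0,0],[0,0,0,0,0,0]]'
```

```text
clock: 6.4
position: [0.5555, -0.2515, 0.1365]
ee_rot: [[0.963, 0.27, 0.001], [0.27, -0.963, -0.001], [0.001, 0.001, -1.0]]
force: [-3.3, 0.2, 9.5]
grip_width: 0.0003
gripper_force: 5.0
clock: 7.4
position: [0.5551, -0.2517, 0.1332]
ee_rot: [[0.963, 0.27, 0.001], [0.27, -0.963, -0.001], [0.0, 0.001, -1.0]]
force: [-5.2, 1.1, 11.7]
grip_width: 0.0003
gripper_force: 6.5
```

```bash
python3 -m jog '[[0,0,0.0005,0,0,0],[0,0,0.0005,0,0,0],[0,0,0.0005,0,0,0],[0,0,0.0005,0,0,0],[0,0,0,0,0,0],[0,0,0,0,0,0],[0,0,0,0,0,0],[0,0,0,0,0,0]]'
```

```text
clock: 8.4
position: [0.5551, -0.2517, 0.1327]
ee_rot: [[0.963, 0.27, 0.0], [0.27, -0.963, -0.001], [0.0, 0.001, -1.0]]
force: [-7.1, 2.2, 17.6]
grip_width: 0.0001
gripper_force: 9.8
```

```bash
python3 -m jog '[[0,0,0.0005,0,0,0],[0,0,0.0005,0,0,0],[0,0,0.0005,0,0,0],[0,0,0.0005,0,0,0],[0,0,0,0,0,0],[0,0,0,0,0,0],[0,0,0,0,0,0],[0,0,0,0,0,0]]'
python3 - <<'E'
from workcell import *
import cv2,numpy as np
s=get_state();print(s['position'],s['force'])
a=camera("scene")[80:240,80:240];b=camera("wrist")[:,60:444]
cv2.imwrite('pics/c4.png',np.hstack([cv2.resize(a,(384,384)),b])[:,:,::-1])
E
```

```text
clock: 9.4
position: [0.5551, -0.2517, 0.1322]
ee_rot: [[0.963, 0.27, -0.0], [0.27, -0.963, -0.001], [-0.0, 0.001, -1.0]]
force: [-10.7, 2.5, 25.2]
grip_width: -0.0003
gripper_force: 13.1
[ 0.55509802 -0.25173539  0.13218261] [-10.7358587    2.46306161  25.22224636]
```

View pics/c4.png

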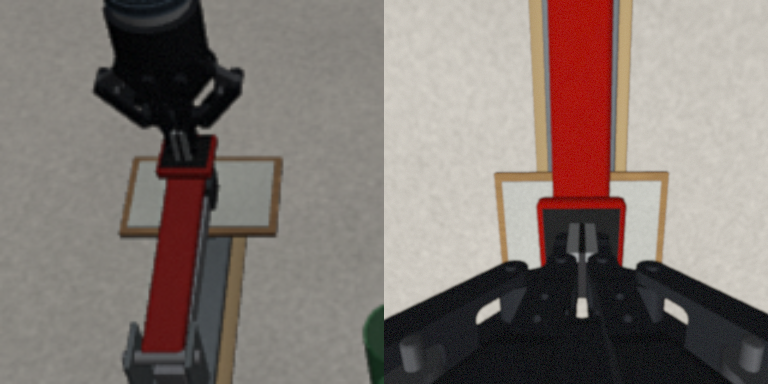

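Force rises to 25 N with almost no travel, and the pad is about 59 mm down, so the arm is at its hard stop. Now I let it rise slowly, following the arc.

```bash
python3 -m jog '[[0,0,-0.002,0,0,0],[0,0,-0.002,0,0,0],[0.0003,0,-0.002,0,0,0],[0.0003,0,-0.002,0,0,0],[0.0003,0,-0.002,0,0,0],[0.0004,0,-0.002,0,0,0],[0.0004,0,-0.002,0,0,0],[0.0004,0,-0.002,0,0,0]]'
python3 -m jog '[[0.0004,0,-0.002,0,0,0],[0.0004,0,-0.002,0,0,0],[0.0004,0,-0.002,0,0,0],[0.0005,0,-0.002,0,0,0],[0.0005,0,-0.002,0,0,0],[0.0005,0,-0.002,0,0,0],[0.0005,0,-0.002,0,0,0],[0.0006,0,-0.002,0,0,0]]'
python3 -m jog '[[0.0006,0,-0.002,0,0,0],[0.0006,0,-0.002,0,0,0],[0.0006,0,-0.002,0,0,0],[0.0006,0,-0.002,0,0,0],[0.0007,0,-0.002,0,0,0],[0.0007,0,-0.002,0,0,0],[0.0007,0,-0.002,0,0,0],[0.0007,0,-0.002,0,0,0]]'
```

```text
clock: 10.5
position: [0.5569, -0.2511, 0.1444]
ee_rot: [[0.963, 0.27, 0.0], [0.27, -0.963, -0.001], [0.0, 0.001, -1.0]]
force: [-4.3, 0.4, 8.8]
grip_width: -0.0001
gripper_force: 4.5
clock: 11.5
position: [0.5604, -0.2501, 0.1599]
ee_rot: [[0.963, 0.27, -0.0], [0.27, -0.963, -0.0], [-0.0, 0.0, -1.0]]
force: [-3.2, 0.3, 6.9]
grip_width: 0.0002
gripper_force: 3.3
clock: 12.5
position: [0.565, -0.2488, 0.1753]
ee_rot: [[0.963, 0.27, -0.001], [0.27, -0.963, -0.0], [-0.001, 0.0, -1.0]]
force: [-1.6, -1.0, 4.1]
grip_width: 0.0002
gripper_force: 2.4
```

```bash
python3 -m jog '[[0.0008,0,-0.002,0,0,0],[0.0008,0,-0.002,0,0,0],[0.0008,0,-0.002,0,0,0],[0.0008,0,-0.002,0,0,0],[0.0006,0,-0.0015,0,0,0],[0.0006,0,-0.0015,0,0,0],[0.0006,0,-0.0015,0,0,0],[0.0006,0,-0.0015,0,0,0]]'
python3 -m jog '[[0.0002,0,-0.001,0,0,0],[0,0,-0.001,0,0,0],[0,0,-0.001,0,0,0],[0,0,-0.001,0,0,0],[0,0,-0.001,0,0,0],[0,0,-0.001,0,0,0],[0,0,-0.001,0,0,0],[0,0,-0.001,0,0,0]]'
```

```text
clock: 13.5
position: [0.5711, -0.247, 0.1894]
ee_rot: [[0.963, 0.27, 0.0], [0.27, -0.963, -0.0], [0.0, 0.0, -1.0]]
force: [-1.3, -1.2, 3.8]
grip_width: 0.0001
gripper_force: 1.6
clock: 14.5
position: [0.5711, -0.2467, 0.1973]
ee_rot: [[0.963, 0.27, -0.0], [0.27, -0.963, 0.0], [0.0, -0.0, -1.0]]
force: [-0.2, 0.9, 0.6]
grip_width: 0.0001
gripper_force: 0.0
```

Contact is lost at the top. I move clear and check.

```bash
python3 -m jog '[[0,0,-0.003,0,0,0],[0,0,-0.005,0,0,0],[0,0,-0.01,0,0,0],[0,0,-0.02,0,0,0],[0,0,-0.02,0,0,0],[-0.02,0,-0.02,0,0,0],[-0.04,0,0,0,0,0],[-0.03,0,0,0,0,0]]'
python3 -m jog '[[-0.02,0,0,0,0,0],[-0.01,0,0,0,0,0],[0,0,0,0,0,0],[0,0,0,0,0,0],[0,0,0,0,0,0],[0,0,0,0,0,0],[0,0,0,0,0,0],[0,0,0,0,0,0]]'
python3 - <<'E'
from workcell import *
import cv2,numpy as np
a=camera("scene")
cv2.imwrite('pics/end.png',a[:,:,::-1])
for c in("scene","top"):
  camera(c)
  for t in("red_pad","glass_mid"):
    print(c,t,[(round(d['score'],2),np.round(d['at'],3).tolist()) for d in place_of(c,t)[:1]])
E
```

```text
clock: 15.5
position: [0.4839, -0.2721, 0.2776]
ee_rot: [[0.963, 0.27, 0.002], [0.27, -0.963, -0.002], [0.002, 0.002, -1.0]]
force: [-0.1, 0.1, -0.0]
grip_width: -0.0001
gripper_force: 0.0
clock: 16.5
position: [0.4556, -0.2792, 0.2752]
ee_rot: [[0.963, 0.271, -0.0], [0.271, -0.963, 0.0], [-0.0, -0.0, -1.0]]
force: [0.3, 0.4, 0.2]
grip_width: -0.0001
gripper_force: 0.0
scene red_pad [(0.91, [0.568, -0.251, 0.179])]
scene glass_mid []
top red_pad [(0.78, [0.57, -0.249, 0.18])]
top glass_mid [(0.61, [0.676, -0.012, 0.05])]
```

View pics/end.png

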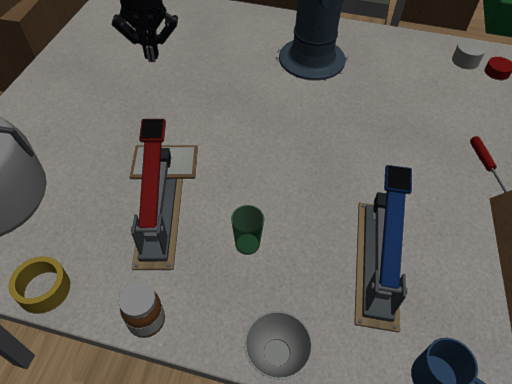

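The red arm is fully up again, with its pad at (152,130) as at the start. Nothing else has moved, and the gripper is clear at (150,45).

```bash
python3 -c "from workcell import *;print(hand_in())"
```

```text
the job is handed in; nothing more can be done
None
```

The red stapler was pressed to its hard stop and let up slowly without snapping; the gripper is clear, the blue stapler and glass were left alone, and the job was handed in at about 17 s.

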